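# Rack the graphite reference slabs by thickness

## Task

Put the two graphite slabs standing on the bench back in the slotted rack: each on its edge, in the slot that just fits its thickness, slid in from the ledge and pushed fully home against the back stop. Graphite chips, so do not let a slab topple, and leave the slab already in the rack and everything else on the bench where it is.

Things in the scene. Friction and masses are not known exactly. Their poses are not given: they have to be found in the camera images.
- rack: slotted slab rack, fixed. Origin: centre of the underside of its grey base plate, 200 x 148 mm (x, y), 8 mm thick. Its near half (x -100 to 0) is a clear loading ledge. On the far half five upright aluminium dividers (8 mm thick, rounded fronts of 4 mm radius, x 0 to 90, top at z 90) leave four slots open to -x (towards the robot), 14, 20, 26, 32 mm wide, centred at y -51, -26, +5, +42.
- rack_rod (a point): middle of the front of two 8 mm steel tie rods that run along y through all dividers over the slots, at rack x 25 and x 75, axis at z 81 (underside at z 77, 9 mm over a racked slab): slabs cannot be lowered in from above, they slide in from the ledge beneath the rods
- rack_stop (a point): foot of the back stop's face (rack x 90, y 0, z 8), a bar 40 mm tall across the far end of all slots; a slab pushed fully home touches it: its centre is then at rack x 40 and it sticks out 10 mm in front of the dividers
- slot_a (a point): mouth of the 14 mm slot: mid-width, at the dividers' front edge, on the base plate's top (8 mm above the rack's underside); axes as the rack's, +x goes into the slot. A slab fits its slot with 2 mm to spare
- slot_b (a point): the same point of the 20 mm slot
- slot_c (a point): the same point of the 26 mm slot
- slot_d (a point): the same point of the 32 mm slot, which stays empty (its 30 mm slab is clamped in the tester)
- slab_1: dark grey graphite slab, 100 mm long (its x), 12 mm thick (its y), 60 mm tall (its z), rounded 1 mm edges, about 0.13 kg; stands on its long edge on the bench, left or right of the rack. Origin at the centre of its underside
- slab_3: dark grey graphite slab, 100 mm long (its x), 24 mm thick (its y), 60 mm tall (its z), rounded 1 mm edges, about 0.26 kg; stands on its long edge on the bench, on the other side of the rack. Origin at the centre of its underside
- slab_2: dark grey graphite slab, 100 mm long (its x), 18 mm thick (its y), 60 mm tall (its z), rounded 1 mm edges, about 0.19 kg; already home in the 20 mm slot. Origin at the centre of its underside
- vessel: stainless oxygen vessel, 74 mm diameter, 165 mm tall, standing; origin at the centre of its underside; a bystander, to be left alone
- caliper: digital caliper lying flat, 225 x 50 mm, about 13 mm high; origin near its middle; a bystander, to be left alone
- crucible: small steel crucible, 27 mm diameter, 18 mm tall; origin at the centre of its underside; a bystander, to be left alone
- wash_bottle: white wash bottle, 68 mm diameter, 170 mm tall; origin at the centre of its underside; a bystander, to be left alone
- pellet_jar: amber glass jar, 60 mm diameter, 75 mm tall; origin at the centre of its underside; a bystander, to be left alone
- brush: brush lying flat, 190 mm long; origin near its middle; a bystander, to be left alone
- beaker: glass beaker, 60 mm diameter, 85 mm tall; origin at the centre of its underside; a bystander, to be left alone

How it is judged (in metres and radians):
At the end, for the whole second after the job is handed in: All three slabs stand upright (0.12 rad) on the base plate, each in its own slot (12 mm slab in the 14 mm slot, 18 in 20, 24 in 26): within 5 mm of the slot's centre line and 0.08 rad of its direction, within 3.5 mm of fully home, at rest (x of slab_1 in the frame of rack between 0.0365 and 0.043 m and y of slab_1 in the frame of rack between -0.056 and -0.046 m and z of slab_1 in the frame of rack between 0.005 and 0.012 m and angle between each of slab_1, slab_2, slab_3's own z axis and vertical below 0.12 rad and angle between the x axis of each of slab_1, slab_2, slab_3 and the x axis of rack, either way round below 0.08 rad and linear speed of each of slab_1, slab_2, slab_3 below 0.02 m/s and x of slab_2 in the frame of rack between 0.0365 and 0.043 m and y of slab_2 in the frame of rack between -0.031 and -0.021 m and z of slab_2 in the frame of rack between 0.005 and 0.012 m and x of slab_3 in the frame of rack between 0.0365 and 0.043 m and y of slab_3 in the frame of rack between 0 and 0.01 m and z of slab_3 in the frame of rack between 0.005 and 0.012 m); the robot touches nothing.
It fails at once if a slab topples or is tipped more than about 50 degrees (angle between any of slab_1, slab_2, slab_3's own z axis and vertical above 0.9 rad).
It fails at once if the slab already racked is shifted more than 8 mm (distance of slab_2 from where it was at the start of the episode above 0.008 m).
It fails at once if a bystander is pushed more than 25 mm or knocked over (distance of any of vessel, caliper, crucible, wash_bottle, pellet_jar, brush, beaker from where it was at the start of the episode above 0.025 m or angle between any of vessel, crucible, wash_bottle, pellet_jar, beaker's own z axis and vertical above 0.6 rad).
It also fails if it takes over 70 s, if anything falls off the work surface, if the arm or the gripper's body presses on something with over 40 N, if the wrist force passes 120 N, or if a joint passes its speed limit or range.

## Robot

A 7-joint arm with a two-finger parallel gripper is mounted at the origin on the work surface. World frame = base frame: x ahead of the robot, y to its left, z up, the work surface at z = 0. Lengths are in mm, angles in rad, forces in N, time in s.
With the tool pointing down it reaches from about 400 to 850 mm from the base axis. Payload 10.4 kg.
Tool frame: the origin (TCP) lies midway between the tips of the shut fingers; the grasp point (between the pads) lies 19 mm behind it (robot.pinch_z is the distance from the TCP to the grasp point, in mm); z points along the fingers, y is the line along which they close (so a half turn about z gives the same grasp; the last joint's range is limited). The gripper opens to 87 mm and grips with 3 to 60 N. Pads are 19 mm wide; open, the fingers measure 117 mm over their backs; the gripper's body (75 mm by 190 mm) begins 51 mm behind the grasp point.
Start: joints at [1.257, 0.332, -0.065, 1.46, 0.022, 1.35, -0.088], TCP at [179.221, -598.775, 222.576] pointing down, gripper open.
Joint ranges: [-2.6, 2.6], [-0.5, 2.12], [-1.47, 1.34], [0.16, 2.42], [-1.27, 4.41], [0.06, 2.06], [-2.6, 2.6]. Speed limits (rad/s): [2.22, 2.22, 2.79, 2.79, 3.14, 3.14, 3.14].

## Interface

Orientations are given as a rotation vector (axis times angle).
In Python, from station import robot gives the robot as it stands. Calls block until the motion is done:
- robot.movep(position, orientation): joint-space move of the TCP to a pose.
- robot.move_straight(position, rotation=None, velocity=150, force_limit=None): straight line of the TCP; rotation=None keeps the orientation; velocity is the mean speed in mm/s. With force_limit (N) it stops when the force on the tool has changed by that much, and returns True; else False.
- robot.move_joints(angles): joint-space move.
- robot.grip(opening, newtons=None): finger opening in mm; newtons is the grip in N (None keeps the last); returns when the fingers have stopped.
- robot.wait(seconds).
- robot.solve_ik(position, orientation): joint angles nearest the present ones, or None.
- robot.get_state(): the state.
- robot.camera(name): name is "scene" or "top" or "wrist"; returns the picture (400x640x3 uint8, red, green, blue); there is no depth.
- robot.camera_params(name): a dict with "fovy" (degrees; the focal length in pixels is half the picture's height over the tangent of half this angle, whatever the lens; pixels are square), "cx", "cy" (the principal point, pixels), "pose" (4x4, takes a point from camera to world coordinates). Camera axes: x right, y down, z forward; pixel columns grow to the right and rows downward; lengths in mm; the calibration is good to about 2 mm. The wrist camera is an equidistant fisheye: a pixel r from the principal point sees the ray r / f radians off the axis. A picture is of the moment at which its call begins: read the wrist's pose just before it. camera_params takes no time and is no camera call; for the wrist camera it gives the pose at the moment of the call.
A pose or a line that the arm cannot do raises robot.Unreachable and nothing moves.
- robot.finish_job(): hands the job in; it is judged then, once.
The state is a dict: "clock": time; "qpos": joint angles; "joint_vel": joint speeds; "joint_torque": joint torques, N m; "tool_pos": TCP position; "tool_rot": TCP orientation; "force": force on the tool from outside, world axes, zero at the start; "ft_torque": the same for the moment, N m; "gripper_width": finger opening in mm; "grip_force": force on a finger pad.
Only numpy, scipy, OpenCV 4.12 (cv2) and the standard library are available. Lean on these libraries where they do the work, as an engineer would, in place of code of your own. Each camera call takes 0.05 s, during which the arm holds its last target. There are 200 camera calls.

## Working session

There is one attempt and no reset: what is moved stays moved. The work goes in short steps, each a Python script; the robot and the scene stay as the last script left them, time stands still between calls to the robot, and variables do not carry over. Pictures are saved under pics/ and viewed, at most 10 in all, crops included, and the job is handed in when it is done.

```bash
ls; mkdir -p pics
python3 - <<'E'
from station import robot
import cv2, numpy as np
for n in ("scene","top"):
    im=robot.camera(n); cv2.imwrite(f"pics/{n}0.png",im[:,:,::-1])
    p=robot.camera_params(n); print(n,p["fovy"],p["cx"],p["cy"],np.round(p["pose"],3).tolist())
p=robot.camera_params("wrist");print(p["fovy"],p["cx"],p["cy"],np.round(p["pose"],3).tolist())
s=robot.get_state();print(s["clock"],s["tool_rot"],s["tool_pos"],s["gripper_width"],robot.pinch_z)
E
```

```text
pics
station.py
scene 42.745779441898854 321.28540048095647 201.81171397039768 [[-0.435, 0.698, -0.569, 1538.243], [0.9, 0.349, -0.261, 447.029], [0.017, -0.625, -0.78, 1406.725], [0.0, 0.0, 0.0, 1.0]]
top 45.673501331956835 326.47827183225445 200.86845212920656 [[0.021, -0.993, 0.12, 432.477], [-0.999, -0.024, -0.026, 17.107], [0.029, -0.12, -0.992, 1265.887], [0.0, 0.0, 0.0, 1.0]]
65.70646984690485 316.6681565394726 197.3147288415778 [[0.288, -0.928, -0.237, 243.916], [-0.958, -0.279, -0.071, -579.37], [-0.0, 0.248, -0.969, 384.773], [0.0, 0.0, 0.0, 1.0]]
0.1 [-3.10721374e+00 -4.55004462e-01  3.57606235e-04] [ 179.10455728 -598.42048742  221.85629694] 87.07125093818716 18.700000000000003
```

View pics/top0.png

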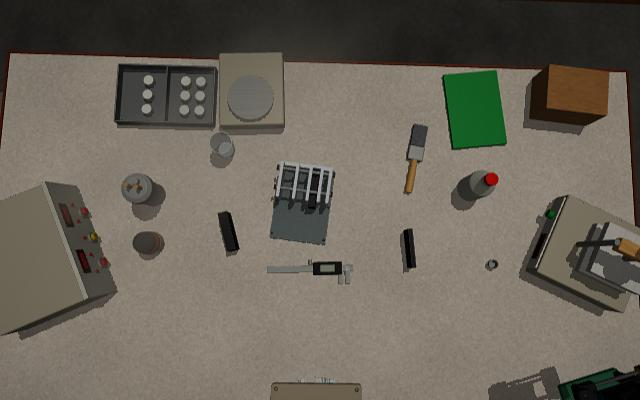

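View pics/scene0.png

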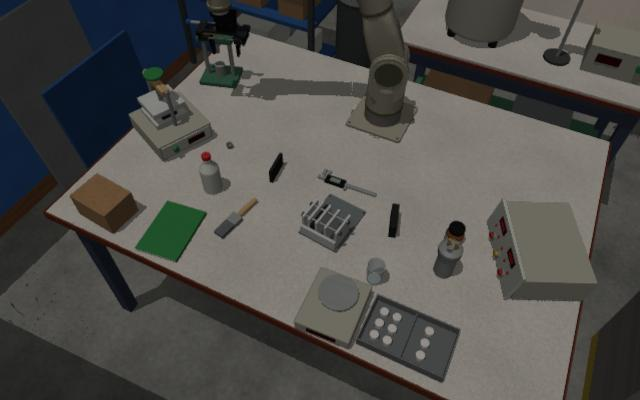

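The top view shows the thin slab (slab_1) at about (409,248) and the thicker one (slab_3) at (229,232). The rack is centred near (303,203), with the racked slab at (314,188) and the caliper just in front at (315,268). The scene view agrees: the slabs are at (276,167) and (394,220) and the rack is at (333,222).

```bash
cat > h.py <<'E'
import numpy as np, cv2
from station import robot
from scipy.spatial.transform import Rotation as R
def rays(name,p,uv):
    uv=np.atleast_2d(np.asarray(uv,float)); f=200/np.tan(np.radians(p["fovy"]/2))
    d=(uv-[p["cx"],p["cy"]])/f
    if name=="wrist":
        r=np.linalg.norm(d,axis=1)[:,None]+1e-12
        v=np.c_[d/r*np.sin(r),np.cos(r)]
    else: v=np.c_[d,np.ones(len(d))]
    T=np.array(p["pose"]); v=v@T[:3,:3].T
    return T[:3,3],v/np.linalg.norm(v,axis=1)[:,None]
def onplane(name,p,uv,z):
    o,v=rays(name,p,uv); return o+v*((z-o[2])/v[:,2])[:,None]
def meet(views):  # [(name,p,uv)] -> point, miss distance
    A=np.zeros((3,3));b=np.zeros(3);L=[]
    for n,p,uv in views:
        o,v=rays(n,p,uv);P=np.eye(3)-np.outer(v[0],v[0]);A+=P;b+=P@o;L.append((P,o))
    x=np.linalg.solve(A,b);return x,max(np.linalg.norm(P@(x-o)) for P,o in L)
def project(name,p,X):
    T=np.array(p["pose"]);c=(np.atleast_2d(X)-T[:3,3])@T[:3,:3]; f=200/np.tan(np.radians(p["fovy"]/2))
    if name=="wrist":
        s=np.hypot(c[:,0],c[:,1]);a=np.arctan2(s,c[:,2]);return c[:,:2]/s[:,None]*a[:,None]*f+[p["cx"],p["cy"]]
    return c[:,:2]/c[:,2:]*f+[p["cx"],p["cy"]]
def down(yaw):  # tool z down, tool y axis along world angle yaw+90deg (tool x at yaw)
    return (R.from_euler('z',yaw)*R.from_rotvec([np.pi,0,0])).as_rotvec()
def snap(name,fn=None):
    p=robot.camera_params(name);im=robot.camera(name)
    if fn: cv2.imwrite(f"pics/{fn}.png",im[:,:,::-1]); np.save(f"pics/{fn}.npy",np.array([p["fovy"],p["cx"],p["cy"],*np.ravel(p["pose"])]))
    return p,im
def load(fn):
    a=np.load(f"pics/{fn}.npy");return dict(fovy=a[0],cx=a[1],cy=a[2],pose=a[3:].reshape(4,4)),cv2.imread(f"pics/{fn}.png")[:,:,::-1]
E
python3 - <<'E'
from h import *
p=robot.camera_params("top")
for n,uv,z in [("s3",(229,232),40),("s1",(409,248),40),("ledge",[(271,237),(326,243)],8),("rackback",[(278,162),(333,168)],90),("cal",[(267,269),(353,268)],6),("jar",(148,241),75),("vessel",(138,185),165),("beaker",(222,140),85),("brush",[(420,125),(408,192)],10),("bottle",(491,180),170)]:
    print(n,np.round(onplane("top",p,uv,z)).tolist())
# wrist camera in tool frame
s=robot.get_state(); w=robot.camera_params("wrist")
T=np.eye(4);T[:3,:3]=R.from_rotvec(s["tool_rot"]).as_matrix();T[:3,3]=s["tool_pos"]
C=np.linalg.inv(T)@np.array(w["pose"]);print(np.round(C,3).tolist())
for yaw in (0,np.pi):
  for xy in [(470,240),(440,-240),(500,20)]:
    print(yaw,xy,robot.solve_ik([*xy,250],down(yaw)))
E
```

```text
s3 [[494.0, 233.0, 40.0]]
s1 [[463.0, -231.0, 40.0]]
ledge [[485.0, 128.0, 8.0], [473.0, -17.0, 8.0]]
rackback [[670.0, 110.0, 90.0], [659.0, -29.0, 90.0]]
cal [[402.0, 136.0, 6.0], [409.0, -90.0, 6.0]]
jar [[466.0, 425.0, 75.0]]
vessel [[592.0, 426.0, 165.0]]
beaker [[724.0, 253.0, 85.0]]
brush [[800.0, -267.0, 10.0], [614.0, -234.0, 10.0]]
bottle [[624.0, -399.0, 170.0]]
[[0.001, -0.969, -0.248, 67.545], [1.0, 0.001, 0.001, 0.127], [-0.001, -0.248, 0.969, -162.92], [0.0, 0.0, 0.0, 1.0]]
0 (470, 240) [ 0.50835866  0.32767608 -1.2703945   1.62954539  0.31622445  1.41955871
 -2.36628427]
0 (440, -240) [ 0.76697958  0.06562944 -0.37306382  1.72232402  0.02445576  1.35820355
 -1.18131071]
0 (500, 20) [ 0.73644785  0.12128517 -0.92128359  1.70236492  0.09855573  1.36661396
 -1.77212339]
3.141592653589793 (470, 240) [ 0.36797677  0.24068697 -1.05938787  1.63398756  0.2128392   1.392091
  0.85356641]
3.141592653589793 (440, -240) [ 0.98019328  0.08330816 -0.59851649  1.71238795  0.04795689  1.36056217
  1.94407382]
3.141592653589793 (500, 20) [ 0.76898988  0.12781341 -0.95846353  1.70122732  0.10669617  1.36776151
  1.36358718]
```

Run:
```python
from h import *
for i,(x,y) in enumerate([(440,-310),(500,-120),(500,165),(470,315)]):
    robot.movep([x,y,240],down(np.pi)); robot.wait(0.15); snap("wrist",f"v{i}"); s=robot.get_state(); print(s["clock"],s["tool_pos"])
a=[cv2.imread(f"pics/v{i}.png") for i in range(4)]
m=np.vstack([np.hstack(a[:2]),np.hstack(a[2:])]); cv2.imwrite("pics/mont.png",cv2.resize(m,(800,500),interpolation=cv2.INTER_AREA))
```

```text
2.1333 [ 439.77219497 -310.41432096  239.92429475]
3.15 [ 499.73626003 -121.51177252  239.83478617]
4.45 [500.44911568 163.61200194 239.87803537]
5.3083 [470.91717208 313.53847479 239.97058885]
```

View pics/mont.png

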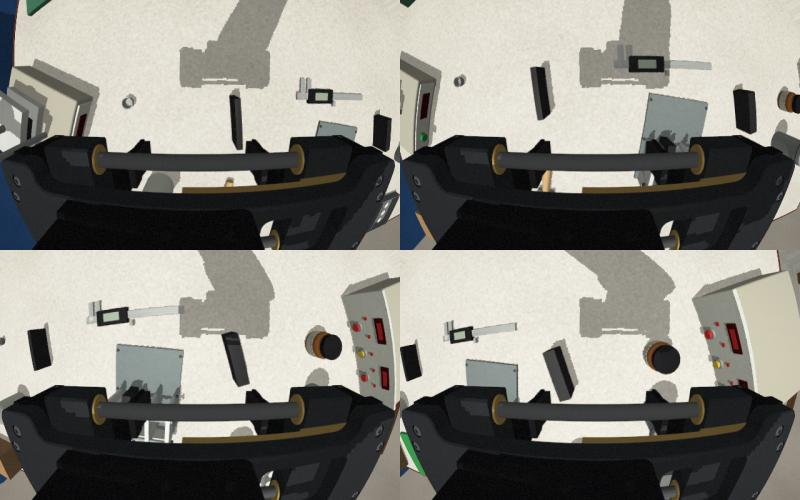

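The montage shows that the gripper hides the +x side in this orientation, but both slabs are clear in two views each: slab_1 in the top pair at (235,120) and (540,92), slab_3 in the bottom pair at (233,358) and (560,372). I'll take rack views with the wrist turned half round and enlarge the slab crops.

Run:
```python
from h import *
for i,(x,y) in enumerate([(470,130),(470,-30)]):
    robot.movep([x,y,240],down(0)); robot.wait(0.15); snap("wrist",f"r{i}"); s=robot.get_state(); print(s["clock"],s["tool_pos"],s["qpos"])
out=[]
for fn,z0,z1 in [("v0",(463,-231,0),0),("v1",(463,-231,0),0),("v2",(494,233,0),0),("v3",(494,233,0),0)]:
    p,im=load(fn); u,v=project("wrist",p,[z0[0],z0[1],40])[0].astype(int); print(fn,u,v)
    v=max(v,65);c=im[v-65:v+65,u-50:u+50]
    out.append(cv2.resize(np.clip(c.astype(float)*2.5,0,255).astype(np.uint8),None,fx=2,fy=2,interpolation=cv2.INTER_CUBIC))
a=np.hstack(out)
b=np.hstack([cv2.resize(load(f"r{i}")[1],(400,250),interpolation=cv2.INTER_AREA) for i in (0,1)])
cv2.imwrite("pics/m2.png",np.vstack([a,b])[:,:,::-1])
```

```text
7.75 [469.97387318 130.13472136 239.95170811] [ 0.25985971  0.05860974 -0.63973769  1.75738764  0.03588167  1.33740514
 -1.95760005]
8.6333 [470.13436768 -28.68666806 240.00806287] [ 0.46090802  0.00727807 -0.493825    1.80090127  0.00337807  1.33423433
 -1.60209847]
v0 381 195
v1 226 147
v2 375 171
v3 251 195
```

View pics/m2.png

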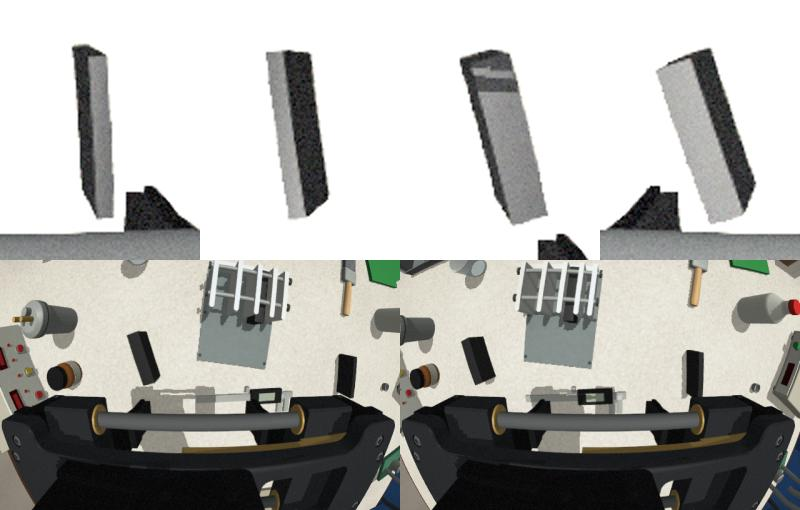

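The crops show the slab silhouettes cleanly, with the top faces lighter than the sides. In the lower views the rack dividers are the white bars at (250,290) and (560,290).

```bash
cat >> h.py <<'E'
def comp(mask,near):
    n,l,st,c=cv2.connectedComponentsWithStats(mask.astype(np.uint8),connectivity=4)
    ks=[k for k in range(1,n) if st[k,4]>150]
    k=min(ks,key=lambda k:np.min(np.linalg.norm(np.argwhere(l==k)[:,::-1]-near,axis=1)));return (l==k).astype(np.uint8)
def hexa(fn,near,n=6,thr=95):
    p,im=load(fn); g=cv2.GaussianBlur(cv2.resize(im,None,fx=4,fy=4,interpolation=cv2.INTER_CUBIC),(0,0),2).max(axis=2)
    m=comp(g<thr,(np.array(near)+.5)*4); c=max(cv2.findContours(m,0,1)[0],key=cv2.contourArea)
    q=cv2.approxPolyN(cv2.convexHull(c),n,ensure_convex=True).reshape(-1,2).astype(float); return p,(q+.5)/4-.5
E
python3 - <<'E'
from h import *
for fn,near in [("v0",(381,195)),("v1",(226,147)),("v2",(375,171)),("v3",(251,195))]:
    p,q=hexa(fn,near); print(fn,"cam",np.round(p["pose"][:3,3]))
    for a in q: print(np.round(a,1),np.round(onplane("wrist",p,a,0)[0,:2],1),np.round(onplane("wrist",p,a,60)[0,:2],1))
p,im=load("r1"); c=im[0:190,170:350]; 
p0,im0=load("r0"); c0=im0[0:190,300:480]
cv2.imwrite("pics/m3.png",cv2.resize(np.hstack([c,c0]),(800,422),interpolation=cv2.INTER_CUBIC)[:,:,::-1])
E
```

```text
v0 cam [ 373. -310.  403.]
[383.9 156.6] [ 419.8 -221.7] [ 412.8 -234.9]
[386.9 203.4] [ 484.1 -214.5] [ 467.5 -228.8]
[387.6 238.4] [ 535.8 -209.9] [ 511.5 -224.9]
[379.1 239.4] [ 537.1 -222.3] [ 512.6 -235.4]
[371.1 224.1] [ 513.9 -235.2] [ 493.  -246.4]
[366.1 147.1] [ 407.6 -246. ] [ 402.5 -255.6]
v1 cam [ 433. -122.  403.]
[231.1 107.1] [ 412.7 -234.6] [ 415.8 -217.7]
[240.9 180.4] [ 511.6 -224.6] [ 499.9 -209.2]
[229.6 189.9] [ 524.7 -241.4] [ 511.1 -223.6]
[220.4 191.6] [ 527.1 -255.1] [ 513.1 -235.2]
[215.6 163.4] [ 487.6 -259.4] [ 479.5 -238.8]
[207.6 106.1] [ 409.3 -267.8] [ 412.9 -246. ]
v2 cam [434. 164. 403.]
[380.1 131.6] [447.7 246. ] [445.6 233.7]
[399.6 212.9] [558.8 278.4] [540.2 261.3]
[380.9 218.6] [566.9 251.9] [547.1 238.7]
[372.4 205.6] [548.1 238.9] [531.1 227.7]
[353.6 134.6] [452.4 210.9] [449.6 203.9]
[369.4 129.6] [445.4 231.6] [443.7 221.5]
v3 cam [404. 314. 403.]
[278.9 220.9] [540.3 260.7] [520.  268.6]
[273.1 236.9] [564.1 251.6] [540.3 260.9]
[255.9 242.1] [572.5 226.2] [547.5 239.3]
[241.1 203.6] [515.7 208.8] [499.1 224.4]
[228.1 164.4] [460.9 193.6] [452.4 211.5]
[255.4 150.6] [443.2 232.1] [437.4 244.3]
```

View pics/m3.png

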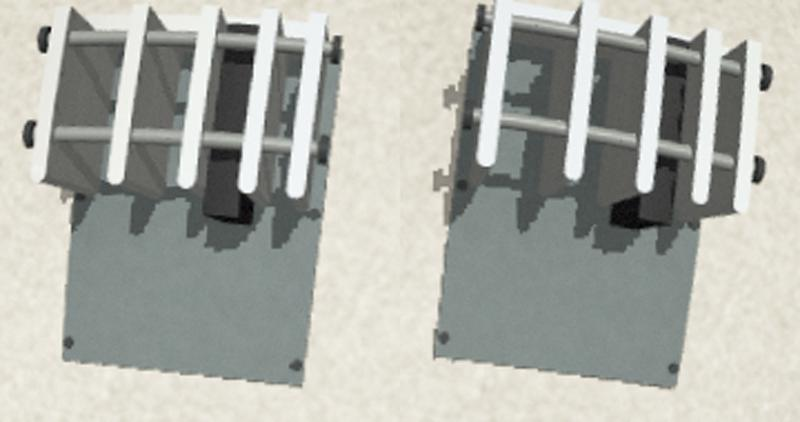

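Slab corners from the two views agree at z=60 to about 1 mm, and the edges measure 100 x 11 and 99 x 23 mm. The rack crops show five white divider tops, with fronts at about crop (40,178), (117,178), (187,183), (247,187) and (296,192) in the left view, and the ledge front corners at (64,361) and (302,385).

Run:
```python
from h import *
V={f:load(f)[0] for f in("v0","v1","v2","v3")}
for a,ua,b,ub in [("v0",(387.6,238.4),"v1",(229.6,189.9)),("v0",(379.1,239.4),"v1",(220.4,191.6)),("v2",(399.6,212.9),"v3",(273.1,236.9)),("v2",(380.9,218.6),"v3",(255.9,242.1))]:
    x,m=meet([("wrist",V[a],ua),("wrist",V[b],ub)]);print("slab top corner",np.round(x,1),round(m,1))
tips={}; res={}
for fn,x0,x1 in [("r1",170,350),("r0",300,480)]:
    p,im=load(fn); I=im.astype(int); 
    m=((I.min(2)>205)&(I[:,:,0]-I[:,:,2]<11)).astype(np.uint8); m[:, :x0]=0;m[:,x1:]=0;m[:14]=0;m[100:]=0
    m=cv2.morphologyEx(m,cv2.MORPH_OPEN,np.ones((3,3)))
    n,l,st,c=cv2.connectedComponentsWithStats(m,connectivity=4)
    ks=[k for k in range(1,n) if st[k,4]>60]; print(fn,[st[k].tolist() for k in ks])
    # ledge corners
    g=((abs(I[:,:,0]-I[:,:,2])<30)&(I[:,:,0]<I[:,:,2]+3)&(I.max(2)<175)&(I.max(2)>50)).astype(np.uint8);g[:, :x0]=0;g[:,x1:]=0;g[:95]=0;g[185:]=0
    g=comp(cv2.morphologyEx(g,cv2.MORPH_OPEN,np.ones((3,3))),(260 if fn=="r1" else 360,140)); q=cv2.approxPolyN(cv2.convexHull(max(cv2.findContours(g,0,1)[0],key=cv2.contourArea)),4).reshape(-1,2)
    q=q[np.argsort(-q[:,1])][:2]; q=q[np.argsort(q[:,0])]; print("ledge px",q.tolist(),"z8",np.round(onplane("wrist",p,q,8)[:,:2],1).tolist())
    for k in ks:
        yy,xx=np.where(l==k)
        P=onplane("wrist",p,np.c_[xx,yy],90)[:,:2]; rect=cv2.minAreaRect(P.astype(np.float32))
        mu=P.mean(0);w,v=np.linalg.eigh(np.cov((P-mu).T));d=v[:,1]*np.sign(v[0,1]); t=(P-mu)@d
        print(np.round(mu,1),"yaw %.4f"%np.arctan2(d[1],d[0]),"front",np.round(mu+d*t.min(),1),"rect",np.round(sorted(rect[1]),1))
```

```text
slab top corner [ 511.9 -224.3   58.1] 0.4
slab top corner [ 513.1 -235.3   59.4] 0.1
slab top corner [539.9 261.   61. ] 0.0
slab top corner [547.7 239.   58.9] 0.2
r1 [[184, 14, 15, 68, 423], [219, 14, 15, 69, 468], [250, 14, 17, 70, 516], [278, 14, 16, 73, 545], [299, 14, 17, 75, 598]]
ledge px [[198, 161], [305, 173]] z8 [[487.0, 131.0], [469.4, -13.9]]
[621.5 105.1] yaw -0.1113 front [584.2 109.3] rect [ 7.8 75.7]
[616.5  65.2] yaw -0.1134 front [579.7  69.4] rect [ 7.9 74.9]
[613.3  31.3] yaw -0.1178 front [576.5  35.6] rect [ 7.9 75.2]
[610.9   3.2] yaw -0.1156 front [572.5   7.7] rect [ 7.9 77.8]
[611.4 -18.6] yaw -0.0888 front [570. -15.] rect [16.2 79.2]
r0 [[335, 14, 14, 61, 459], [375, 14, 13, 66, 480], [407, 14, 13, 72, 491], [432, 14, 15, 77, 514], [451, 18, 12, 78, 498]]
ledge px [[315, 160], [424, 174]] z8 [[486.2, 131.9], [469.4, -14.9]]
[617. 105.] yaw -0.1116 front [584.4 108.7] rect [ 7.8 66. ]
[615.9  64.9] yaw -0.1166 front [580.4  69. ] rect [ 7.7 72.9]
[616.   30.5] yaw -0.1170 front [576.4  35.2] rect [ 7.7 81.1]
[617.   2.] yaw -0.1223 front [573.3   7.3] rect [10.2 88.8]
[613.6 -19.9] yaw -0.1162 front [570.2 -14.9] rect [ 8.1 89.7]
```

Both views agree on the rack to better than 1 mm: origin (577.4, 47.2), yaw -0.115, divider span 124.8 against 124, and ledge corners within 1 mm. I'll grasp slab_1 near its rear end.

```bash
cat >> h.py <<'E'
RO=np.array([577.45,47.19]); RY=-0.1155
S={1:dict(c=(462.5,-235.1),yaw=0.106,t=12,slot=-51.,push=-4,F=40),3:dict(c=(496.5,236.4),yaw=0.282,t=24,slot=5.,push=3,F=55)}
GX=-30.; GZ=44.   # grasp point in slab frame
def rot2(a): return np.array([[np.cos(a),-np.sin(a)],[np.sin(a),np.cos(a)]])
def rk(x,y,z): return [*(RO+rot2(RY)@[x,y]),z]
def inrack(s): return rot2(RY).T@(np.array(s["tool_pos"][:2])-RO)
def rep(tag):
    s=robot.get_state(); F=rot2(RY).T@s["force"][:2]
    print(tag,"t%.1f"%s["clock"],"rack",np.round(inrack(s),1),"z %.1f"%s["tool_pos"][2],"F",np.round(F,1),"%.1f"%s["force"][2],"w %.1f"%s["gripper_width"],"g %.1f"%s["grip_force"]); return s
def pick(k):
    d=S[k]; g=np.array(d["c"])+rot2(d["yaw"])@[GX,0]; z=GZ-robot.pinch_z
    robot.grip(d["t"]+36); robot.movep([*g,130],down(d["yaw"])); robot.move_straight([*g,z],velocity=120,force_limit=8); rep("down")
    robot.grip(0,d["F"]); robot.wait(.1); rep("gripped"); robot.move_straight([*g,z+35],velocity=100); rep("lifted")
E
python3 - <<'E'
from h import *
pick(1); snap("wrist","g1")
p,im=load("g1"); cv2.imwrite("pics/g1c.png",im[:260,80:560,::-1])
E
```

```text
down t11.5 rack [-110.3 -300.4] z 26.0 F [ 0.6 -0.3] 0.0 w 48.0 g 0.0
gripped t12.3 rack [-110.9 -300.3] z 25.3 F [-0.8 -0.1] 0.2 w 11.8 g 40.0
lifted t12.8 rack [-111.  -300.3] z 60.1 F [-0.3 -0.1] -1.4 w 11.6 g 40.0
```

View pics/g1c.png

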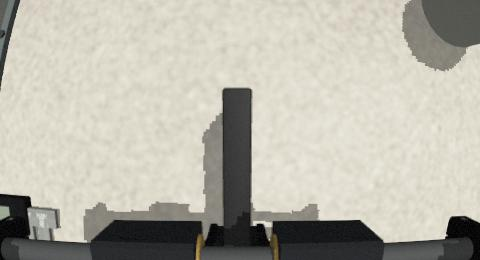

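The picture shows slab_1 held square between the pads, its nose centred at crop (237,88). Next I'll carry it to the ledge, lower it to contact and approach the mouth.

```bash
cat >> h.py <<'E'
def to_ledge(k,z=None):
    d=S[k]; z=robot.get_state()["tool_pos"][2]
    robot.movep(rk(-85+GX,d["slot"],z),down(RY)); rep("over")
    hit=robot.move_straight(rk(-85+GX,d["slot"],GZ-robot.pinch_z+7),velocity=35,force_limit=3); rep(f"lower {hit}")
    z=robot.get_state()["tool_pos"][2]
    robot.move_straight(rk(-56+GX,d["slot"],z),velocity=60,force_limit=8); rep("slide")
E
python3 - <<'E'
from h import *
p,im=load("g1"); s=robot.get_state(); M=R.from_rotvec(s["tool_rot"]).as_matrix()
for uv in [(304,88),(331,88)]:
    X=onplane("wrist",p,uv,95)[0]; print("nose in tool",np.round(M.T@(X-s["tool_pos"]),1))
to_ledge(1); p,im=snap("wrist","l1"); cv2.imwrite("pics/l1c.png",cv2.resize(im[:240,200:440,::-1],(600,600),interpolation=cv2.INTER_CUBIC))
E
```

```text
nose in tool [ 81.1  -4.8 -35.3]
nose in tool [ 81.1   6.2 -35.3]
over t13.9 rack [-114.9  -52.2] z 59.4 F [ 0.6 -0.4] 0.1 w 11.9 g 40.0
lower True t14.6 rack [-115.4  -51.1] z 33.2 F [-0.1 -0.2] 5.2 w 11.7 g 40.0
slide t14.8 rack [-114.1  -51.1] z 33.3 F [1.5 0.7] 2.4 w 12.0 g 40.0
```

View pics/l1c.png

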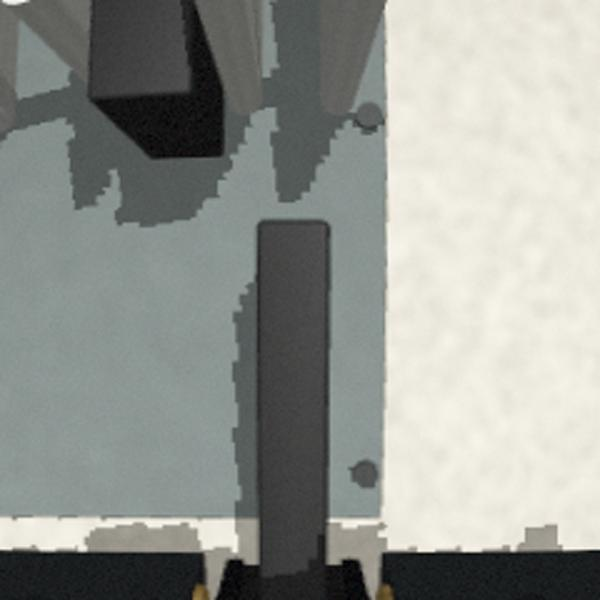

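The picture shows slab_1 standing on the ledge, nose at crop (293,220), in line with slot a between the divider fronts at (240,110) and (337,110). The slide stopped early on bench friction, so I'll raise it 0.6 mm and enter carefully.

```bash
cat >> h.py <<'E'
def enter(k,z,x_to,y=None,lim=7,v=25):
    y=S[k]["slot"] if y is None else y
    h=robot.move_straight(rk(x_to+GX,y,z),velocity=v,force_limit=lim); rep(f"enter {h}"); return h
E
python3 - <<'E'
from h import *
z=33.9; s=robot.get_state(); x,y=inrack(s)
robot.move_straight(rk(x,-51,z),velocity=10); rep("up")
robot.move_straight(rk(-58+GX,-51,z),velocity=60); rep("near")
if not enter(1,z,-38):
    for dy in (2.5,-2.5):   # feel both walls
        h=robot.move_straight(rk(-38+GX,-51+dy,z),velocity=8,force_limit=4); rep(f"wall {h}")
        robot.move_straight(rk(-38+GX,-51,z),velocity=10)
    rep("mid")
E
```

```text
up t15.1 rack [-114.5  -51. ] z 33.6 F [ 0.6 -0. ] -0.3 w 12.2 g 40.0
near t15.7 rack [-88.1 -50.9] z 33.7 F [ 0.3 -0.3] -1.2 w 11.5 g 40.0
enter False t16.7 rack [-68.2 -51. ] z 33.8 F [-0.3 -0.9] -0.9 w 11.6 g 40.0
wall False t17.1 rack [-68.1 -49. ] z 33.8 F [-1.  -3.8] 0.1 w 11.7 g 40.0
wall True t17.9 rack [-68.2 -52. ] z 33.7 F [1.3 2. ] -0.2 w 11.6 g 40.0
mid t18.2 rack [-68.2 -51.1] z 33.7 F [-1.5  0.6] 0.4 w 12.0 g 40.0
```

```bash
cat >> h.py <<'E'
def release_push(k,y):
    d=S[k]; s=robot.get_state(); x=inrack(s)[0]; z=s["tool_pos"][2]
    robot.move_straight(rk(x,y,z-2),velocity=10,force_limit=2.5); rep("set")
    z=robot.get_state()["tool_pos"][2]
    robot.grip(d["t"]+10); rep("open")
    robot.move_straight(rk(x-48,y,z),velocity=100); rep("back")
    robot.grip(0,20); yp=d["slot"]+d["push"]
    robot.move_straight(rk(x-48,yp,29),velocity=80)
    robot.move_straight(rk(x-28,yp,29),velocity=60)
    h=robot.move_straight(rk(-14,yp,29),velocity=30,force_limit=10); rep(f"push {h}")
E
python3 - <<'E'
from h import *
if not enter(1,33.7,5,y=-50.7,lim=9,v=40): release_push(1,-50.7); snap("wrist","p1"); cv2.imwrite("pics/p1c.png",cv2.resize(load("p1")[1][:240,160:480,::-1],(800,600),interpolation=cv2.INTER_CUBIC))
E
```

```text
enter False t19.4 rack [-25.1 -50.7] z 33.7 F [ 0.3 -1. ] -0.6 w 11.9 g 40.0
set t19.6 rack [-25.1 -50.7] z 33.3 F [-0.7 -0.4] 6.3 w 11.6 g 40.0
open t20.1 rack [-25.6 -50.7] z 32.5 F [0.4 0.4] -0.2 w 21.7 g 0.0
back t20.8 rack [-72.5 -50.8] z 33.6 F [0.8 0.3] -0.7 w 21.6 g 0.0
push True t23.2 rack [-22.7 -55. ] z 28.4 F [-0.  -0.2] -1.0 w 0.9 g 0.0
```

View pics/p1c.png

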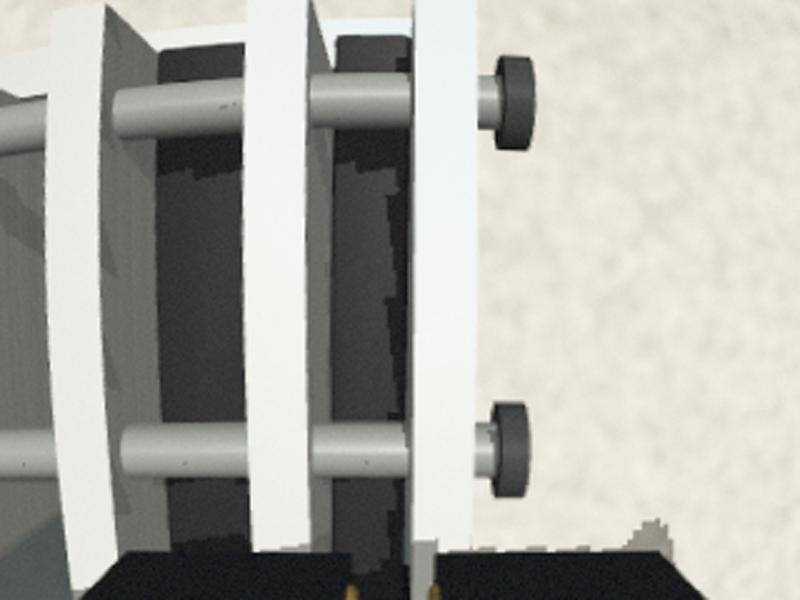

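The view from above the rack shows slab_1's far edge at crop (372,37) close to the back stop, with slab_2's at (200,47). I'll check them in rack coordinates and nudge once more.

Run:
```python
from h import *
p,_=load("p1")
for uv in [(372,37),(200,47)]:
    X=onplane("wrist",p,(160+uv[0]/2.5-.3,uv[1]/2.5-.3),68)[0]; print(np.round(rot2(RY).T@(X[:2]-RO),1))
rep("now")
h=robot.move_straight(rk(-14,-55,29),velocity=15,force_limit=14); rep(f"push {h}")
```

```text
[ 88.6 -51.7]
[ 88.3 -23.9]
now t23.2 rack [-22.7 -55. ] z 28.3 F [ 0.4 -0. ] -1.0 w 0.2 g 0.0
push True t23.5 rack [-22.9 -55.1] z 27.8 F [ 0.4 -0.4] -0.7 w 0.3 g 0.0
```

Slab_1 is home: its far edge sits at x 88.6, matching slab_2's 88.3, and it did not move at 14 N. Next is slab_3.

Run:
```python
from h import *
k=3; d=S[3]
robot.move_straight(rk(-80,-55,35),velocity=100); robot.move_straight(rk(-80,-55,130),velocity=150)
pick(3)
s=robot.get_state(); z=s["tool_pos"][2]
if not 22<s["gripper_width"]<26: raise SystemExit("no slab")
snap("wrist","g3")
robot.movep(rk(-85+GX,5,z),down(RY)); rep("over")
h=robot.move_straight(rk(-85+GX,5,GZ-robot.pinch_z+7),velocity=35,force_limit=3.5); s=rep(f"lower {h}")
z=s["tool_pos"][2]+.6
robot.move_straight(rk(-85+GX,5,z),velocity=10); robot.move_straight(rk(-58+GX,5,z),velocity=60); rep("near")
snap("wrist","l3"); cv2.imwrite("pics/l3c.png",np.hstack([load(f)[1][:250,160:480,::-1] for f in("g3","l3")]))
```

```text
down t28.2 rack [-129.4  167.3] z 26.0 F [ 0.9 -0.2] 0.9 w 59.8 g 0.0
gripped t29.0 rack [-129.8  167. ] z 25.4 F [-0.4 -0.7] 1.3 w 23.4 g 55.0
lifted t29.5 rack [-129.8  166.8] z 60.2 F [-0.6 -0.6] -3.1 w 23.4 g 55.0
over t30.2 rack [-115.2    4.5] z 59.9 F [0.  0.1] -3.2 w 23.7 g 55.0
lower True t30.9 rack [-115.4    5. ] z 33.3 F [-0.9 -0.4] 6.6 w 23.6 g 55.0
near t31.9 rack [-88.1   5.1] z 33.7 F [-0.2  0.6] -2.7 w 23.9 g 55.0
```

View pics/l3c.png

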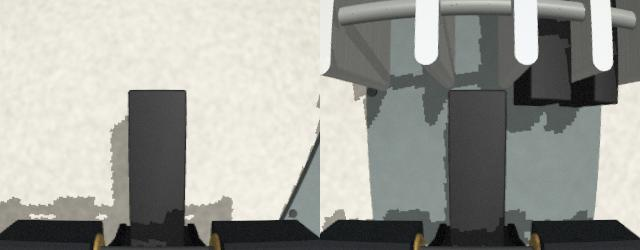

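Left, slab_3 is held square; right, it stands in front of slot c at (477,92), with slab_1 and slab_2 sticking out flush at about row 103. I'll enter the slot.

Run:
```python
from h import *
z=33.7
if not enter(3,z,-38,y=5.3):
    W=[]
    for dy in (2.5,-2.5):
        h=robot.move_straight(rk(-38+GX,5.3+dy,z),velocity=8,force_limit=4); W.append(inrack(rep(f"wall {h}"))[1])
        robot.move_straight(rk(-38+GX,5.3,z),velocity=10)
    y=float(np.clip(np.mean(W),4,6.5)); print(y)
    if not enter(3,z,5,y=y,lim=9,v=40):
        release_push(3,y)
        h=robot.move_straight(rk(-14,8,29),velocity=15,force_limit=14); rep(f"push {h}")
```

```text
enter False t32.9 rack [-68.1   5.3] z 33.7 F [-0.5  0.2] -2.4 w 24.0 g 55.0
wall True t33.2 rack [-68.3   6.6] z 33.3 F [ 0.4 -0.8] 5.0 w 23.9 g 55.0
wall True t33.9 rack [-68.3   4.3] z 33.5 F [0.8 1.2] 2.0 w 23.7 g 55.0
5.448995985526576
enter False t35.4 rack [-24.9   5.4] z 33.7 F [ 0.4 -0.4] -0.7 w 23.5 g 55.0
set t35.6 rack [-25.    5.5] z 33.4 F [-1.5 -0.2] 5.6 w 23.6 g 55.0
open t36.1 rack [-25.5   5.3] z 32.5 F [0.4 0.1] -0.2 w 33.8 g 0.0
back t36.8 rack [-72.3   5.3] z 33.6 F [-0.7 -0.1] 0.3 w 34.1 g 0.0
push True t39.3 rack [-22.8   7.9] z 28.4 F [ 0.5 -0.6] -0.7 w 0.2 g 0.0
push True t39.6 rack [-23.    7.8] z 27.8 F [ 0.3 -0.4] 0.5 w 0.4 g 0.0
```

It stopped at the same tool x (-22.9) as slab_1. I'll retract and check.

Run:
```python
from h import *
robot.move_straight(rk(-80,8,35),velocity=100); robot.move_straight(rk(-110,5,140),velocity=150); robot.wait(.3)
p,im=snap("wrist","f"); c=np.clip(im[:200,200:440].astype(float)*1.6,0,255).astype(np.uint8)
cv2.imwrite("pics/fc.png",cv2.resize(c[:,:,::-1],(720,600),interpolation=cv2.INTER_CUBIC)); rep("up")
```

```text
up t41.6 rack [-110.1    5. ] z 139.6 F [0.3 0.5] 1.2 w 0.9 g 0.0
```

View pics/fc.png

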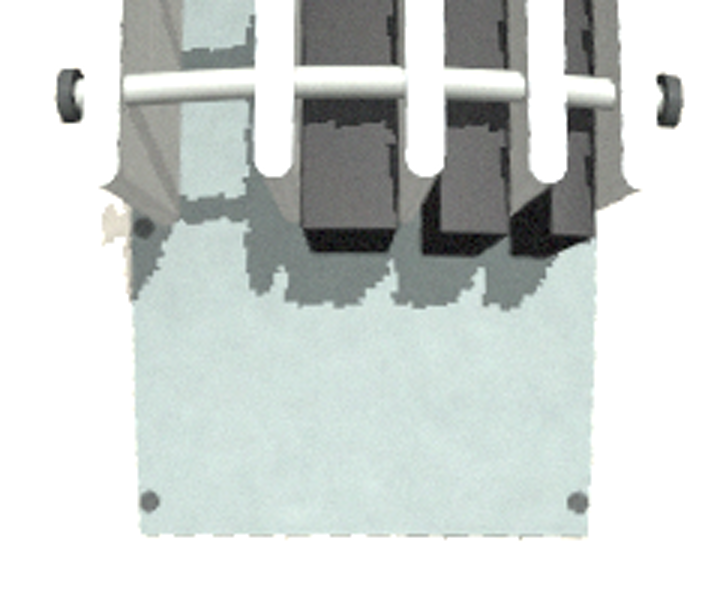

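All three slabs stand in their slots, with rear top edges at crop (349,229), (472,233) and (571,236). I'll check those in rack coordinates and hand in if they are within tolerance.

Run:
```python
from h import *
p,_=load("f"); xs=[]
for uv in [(349,229),(472,233),(571,236)]:
    X=onplane("wrist",p,(200+uv[0]/3-.3,uv[1]/3-.3),68)[0]; r=rot2(RY).T@(X[:2]-RO); xs.append(r[0]); print(np.round(r,1))
if max(xs)-min(xs)<2.5 and abs(np.mean(xs)+10)<3: print(robot.finish_job())
```

```text
[-10.6   5.2]
[-11.  -25.3]
[-10.5 -50.6]
the job is handed in; nothing more can be done
None
```

The job is handed in: slab_1 is home in the 14 mm slot and slab_3 in the 26 mm slot, both upright and level with slab_2 to within about 0.5 mm, with nothing toppled; the system returned no verdict.

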